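# Push the cake up out of its tin with the cam lever and hold it

## Robot

A 7-joint arm with a two-finger parallel gripper is mounted at the origin on the work surface. World frame = base frame: x ahead of the robot, y to its left, z up, the work surface at z = 0. Lengths are in mm, angles in rad, forces in N, time in s.
With the tool pointing down it reaches from about 400 to 850 mm from the base axis. Payload 4.4 kg.
Tool frame: the origin (TCP) lies between the finger pads; the fingertips stand arm.tip_reach ahead of it and the grasp point (between the pads) lies 11 mm behind it (arm.tip_reach is the distance from the TCP to the fingertips, in mm); z points along the fingers, y is the direction in which the jaws open and shut (so a half turn about z gives the same grasp; the last joint's range is limited). The gripper opens to 94 mm and grips with 3 to 60 N. Pads are 16 mm wide; open, the fingers measure 119 mm over their backs; the gripper's body (75 mm by 177 mm) begins 78 mm behind the grasp point.
Start: joints at [-1.223, 0.628, 0.038, 1.517, -0.027, 0.996, -0.02], TCP at [261.337, 595.164, 213.478] pointing down, gripper open.
Joint ranges: [-3.06, 3.06], [-0.37, 2.12], [-1.25, 1.32], [0.18, 2.47], [-1.1, 4.24], [0.23, 1.98], [-2.94, 2.94]. Speed limits (rad/s): [2.57, 2.57, 3.14, 3.14, 3.14, 3.14, 3.14].

## Interface

Orientations are given as a unit quaternion [x, y, z, w].
In Python, from plant import arm gives the robot as it stands.
- The arm moves only by the tool drive_tool, never from a script. Its argument "steps" is a list that holds one entry, the list of rows, each a list of 4 numbers: the shift along the tool's x, y, z scaled (see below), then the turn about the tool's z scaled (see below). A call has 1 to 5 rows; each row shifts and turns the commanded pose from where the row before left it, along the tool's axes as they then stand; what a row does not reach is not made up. The controller multiplies each number of a shift by 3 cm and each number of a turn by 5 degrees. A row lasts 1/8 s, in which the tool goes at most 62.5 mm and 10.7 degrees, less where a joint would pass 70% of its speed; a pose out of reach is approached as far as the arm can. A call with a number of a shift or a turn outside -1 to 1 is refused whole. A call with a gripper value outside its range is refused whole. "fingers" is the opening in per cent of the stroke, from 0 (shut) to 100 (fully open), set as the call begins (left out, the last holds). The fingers move at their own pace and stop on an object; the grip force is fixed at half the most. Time passes only in rows, so rows that do not move let the fingers close. It gives the time, the measured TCP pose, the force and the opening at its end, in the units of the state.
- arm.sense(): the state, without advancing time (a new reading comes with each control period).
- arm.get_image(name): name is "side" or "top" or "wrist"; returns a dict with "img" (480x640x3 uint8, red, green, blue), "depth" (480x640 float32, mm along the optical axis (not along the pixel's ray), 0 where there is no reading), "camera_matrix" (3x3 intrinsics, pixels), "camera_from_world" (4x4, takes a point from world to camera coordinates). Camera axes: x right, y down, z forward; pixel columns grow to the right and rows downward; lengths in mm; the calibration is good to about 2 mm. A picture is of the moment at which its call begins.
- arm.job_done(): hands the job in, once; it reports no verdict.
Trained networks look in a picture, given as the dict that the camera call returned (one of the last four; its "shot" number tells which), for a name from the list of things; names that differ only in an ending like _2 or _b are one class to them, and where a whole thing is asked for, a point or a joint stands for the part that bears it (a point fixed in the world has none). Each returns a list of dicts, best first, with "confidence" (0 to 1); they miss things now and then, are a little off and sometimes report something else, mostly with a low value. They report only what shows in the picture. A call takes as long as a camera call. They do not tell look-alikes from the thing itself.
- arm.outline_of(picture, target): "region" (480x640 bool, what is visible of it).
- arm.pinpoint(picture, target): "location" ([x, y, z] in mm, in world coordinates, good to about 4 mm: a listed point, or the origin of a listed thing).
The state is a dict: "time_s": time; "joint_pos": joint angles; "joint_vel": joint speeds; "joint_torque": joint torques, N m; "tool_pos": TCP position; "tcp_rot": TCP orientation; "force": force on the tool from outside, world axes, zero at the start; "torque": the same for the moment, N m; "grip_width": finger opening in mm.
Only numpy, scipy, OpenCV 4.12 (cv2) and the standard library are available. Lean on these libraries where they do the work, as an engineer would, in place of code of your own. Each camera call takes 0.05 s, during which the arm holds its last target.

## Task

Two push-out stands with cam levers hold cake tins, and only one of the tins has a cake in it. Take the wooden handle of that stand's lever, swing it up until the cake is raised to its highest point out of the tin, and finish still holding the handle there, since the lever springs back if let go. Leave the other lever alone, do not touch the cake, and do not push the jars and tools about.

Things in the scene. Friction and masses are not known exactly. Their poses are not given: they have to be found in the camera images.
- stand_left: Push-out stand at the robot's left, fixed. Origin: centre under its 170 x 160 x 12 mm steel base plate; +x away from the robot, +y left (yaw within 0.35 rad). On it, centred, a fixed bottomless steel tin: 131 mm across, rim 143 mm up. Inside, a 112 mm push plate (top 93 mm up at rest) is lifted by a round eccentric cam on a shaft along y, 60 mm up. Its lever: a flat steel bar at y = 89 to 97 mm.
- stand_right: Push-out stand at the robot's right, fixed. Origin: centre under its 170 x 160 x 12 mm steel base plate; +x away from the robot, +y left (yaw within 0.35 rad). On it, centred, a fixed bottomless steel tin: 131 mm across, rim 143 mm up. Inside, a 112 mm push plate (top 93 mm up at rest) is lifted by a round eccentric cam on a shaft along y, 60 mm up. Its lever: a flat steel bar at y = 89 to 97 mm.
- lever_left (a joint): Angle v of the left lever (rad). 0, rest: it points to stand -x, 0.10 rad below level; grows as it swings up and over to +x, stop at 2.4. Handle centre in the stand's frame: (-115 cos(v-0.10), 124, 60 + 115 sin(v-0.10)) mm. The plate rises 30 mm, highest at v = 1.67 (lever upright), and sinks beyond. A spring and the load pull it back when let go: 3 to 7 N at the handle.
- lever_right (a joint): Angle v of the right lever (rad). 0, rest: it points to stand -x, 0.10 rad below level; grows as it swings up and over to +x, stop at 2.4. Handle centre in the stand's frame: (-115 cos(v-0.10), 124, 60 + 115 sin(v-0.10)) mm. The plate rises 30 mm, highest at v = 1.67 (lever upright), and sinks beyond. A spring and the load pull it back when let go: 3 to 7 N at the handle.
- grip_left: Wooden handle of the left lever, a round bar 18 mm in diameter, 50 mm long, level along the stand's y axis, outboard (+y) of the lever, 115 mm from the shaft. Origin: its centre. It spins freely on its pin, so it can be gripped from above and followed without turning the gripper; its own rotation about y means nothing.
- grip_right: Wooden handle of the right lever, a round bar 18 mm in diameter, 50 mm long, level along the stand's y axis, outboard (+y) of the lever, 115 mm from the shaft. Origin: its centre. It spins freely on its pin, so it can be gripped from above and followed without turning the gripper; its own rotation about y means nothing.
- cake: Sponge cake, 114 mm across, golden brown, on a 116 mm loose steel tin base 4 mm thick; 47 mm high in all, 0.25 to 0.5 kg. It lies in one of the two tins, its top 3 mm below the rim. Origin: centre of the underside of its tin base (93 mm above the counter at the start, 123 mm when fully raised).
- bare_base: Loose steel tin base without a cake, a disc 116 mm across and 4 mm thick, lying at the bottom of the other, empty tin. Origin: centre of its underside.
- jar_a: Jam jar, 64 mm diameter, 85 mm tall, white lid, between the two levers on the robot's side, loose; origin at the centre of its underside. Bystander.
- jar_b: Jam jar, 72 mm diameter, 65 mm tall, red lid, beyond the stands, loose; origin at the centre of its underside. Bystander.
- jar_c: Jam jar, 72 mm diameter, 65 mm tall, red lid, beyond the stands, loose; origin at the centre of its underside. Bystander.
- jar_d: Jam jar, 64 mm diameter, 100 mm tall, amber, black lid, beyond the stands, loose; origin at the centre of its underside. Bystander.
- spatula: Spatula, 240 mm long, lying flat on the counter at the left; origin under its middle. Bystander.
- brush: Pastry brush, 200 mm long, lying flat on the counter at the right; origin under its middle. Bystander.
Things that resemble listed ones, but are neither listed nor needed, are in the scene too. What is meant by the cake is not red, and is the larger of those in its own colour.

How it is judged (in metres and radians):
At the end, for the whole second after the job is handed in: The cake is level (0.1 rad), at rest, centred in its tin within 12 mm and within 2 mm of its highest point (base 121 mm or more up), its lever at 1.52 to 1.82 rad, the fingers pressing on that lever's wooden handle with over 1 N, the other lever under 0.1 rad (((horizontal distance between cake and stand_left below 0.012 m and z of cake in the frame of stand_left between 0.121 and 0.128 m and value of joint lever_left between 1.52 and 1.82 rad and contact force between the fingers and grip_left above 1 N and value of joint lever_right below 0.1 rad) or (horizontal distance between cake and stand_right below 0.012 m and z of cake in the frame of stand_right between 0.121 and 0.128 m and value of joint lever_right between 1.52 and 1.82 rad and contact force between the fingers and grip_right above 1 N and value of joint lever_left below 0.1 rad)) and angle between cake's own z axis and vertical below 0.1 rad and linear speed of cake below 0.02 m/s); the arm keeps its last pose, push and grip.
It fails at once if the robot touches the cake (contact force between any of the fingers, the arm and cake above 1 N).
It fails at once if the left lever is swung although its tin holds no cake (horizontal distance between cake and stand_right below 0.03 m and value of joint lever_left above 0.25 rad).
It fails at once if the right lever is swung although its tin holds no cake (horizontal distance between cake and stand_left below 0.03 m and value of joint lever_right above 0.25 rad).
It fails at once if a jar, the spatula or the brush is pushed more than 30 mm away (distance of any of jar_a, jar_b, jar_c, jar_d, spatula, brush from where it was at the start of the episode above 0.03 m).
It also fails if it takes over 38 s, if anything falls off the work surface, if the arm or the gripper's body presses on something with over 40 N, if the wrist force passes 120 N, or if a joint passes its speed limit or range.

## Working session

There is one attempt and no reset: what is moved stays moved. The work goes in short steps, Python scripts to look and compute and a tool call to move; the robot and the scene stay as the last step left them, time stands still between calls to the robot, and variables do not carry over. Pictures are saved under pics/ and viewed, and the job is handed in when it is done.

Besides the shell and the picture viewer there is one more tool, called after ">>>" by a JSON object that holds its "api" and its "payload", one argument or row to a line. drive_tool: Moves the arm, as the interface text tells. Its arguments: {"type":"object","properties":{"steps":{"type":"array","items":{"type":"array","items":{"type":"array","items":{"type":"number"}}}},"fingers":{"type":"number"}},"required":["steps"]}

```bash
mkdir -p pics; ls
python3 - <<'E'
from plant import arm
import cv2,numpy as np
s=arm.sense();print({k:s[k] for k in('time_s','tool_pos','tcp_rot','force','grip_width')},arm.tip_reach)
for n in('top','side'):
    p=arm.get_image(n);cv2.imwrite(f'pics/{n}1.png',p['img'][:,:,::-1])
    for t in('cake','bare_base','grip_left','grip_right','stand_left','stand_right','jar_a'):
        try:print(n,t,[(np.round(d['location']),round(d['confidence'],2)) for d in arm.pinpoint(p,t)])
        except Exception as e:print(n,t,e)
print(arm.sense()['time_s'])
E
```

```text
pics
{'time_s': 0.0, 'tool_pos': array([261.07182512, 594.58528551, 212.58870093]), 'tcp_rot': array([ 2.05391139e-01,  9.78679551e-01, -8.89479225e-04, -1.60951840e-04]), 'force': array([-0.67841119,  0.10642184,  0.72297954]), 'grip_width': 94.01078520480891} 8.0
top cake [(array([ 646., -150.,    6.]), 0.87), (array([ 559., -345.,   91.]), 0.59), (array([ 724., -322.,    2.]), 0.59)]
top bare_base [(array([584.,  87.,  95.]), 0.92), (array([ 559., -343.,   92.]), 0.4)]
top grip_left [(array([473., 219.,  44.]), 0.52)]
top grip_right [(array([ 443., -212.,   51.]), 0.65)]
top stand_left [(array([582.,  85.,   1.]), 0.61), (array([788.,  64.,  -6.]), 0.48)]
top stand_right [(array([ 561., -338.,    1.]), 0.69)]
top jar_a [(array([790.,  65.,  -2.]), 0.83), (array([382.,  -2.,   2.]), 0.78), (array([ 786., -181.,   -2.]), 0.64), (array([792., -39.,   3.]), 0.56), (array([ 559., -340.,   91.]), 0.33)]
side cake [(array([ 650., -153.,    1.]), 0.93), (array([ 721., -322.,    2.]), 0.89), (array([ 561., -339.,   91.]), 0.88), (array([ 432., -544.,   -2.]), 0.64)]
side bare_base []
side grip_left [(array([793.,  64.,   2.]), 0.43), (array([472., 223.,  52.]), 0.41)]
side grip_right [(array([ 450., -212.,   51.]), 0.46)]
side stand_left [(array([587.,  86.,   0.]), 0.76), (array([787., -32.,   0.]), 0.18)]
side stand_right [(array([ 559., -340.,    1.]), 0.55)]
side jar_a [(array([ 789., -179.,   -2.]), 0.87), (array([388.,  -3.,  -0.]), 0.76), (array([786., -32.,   0.]), 0.69), (array([476., 224.,  47.]), 0.25)]
0.8
```

View pics/top1.png

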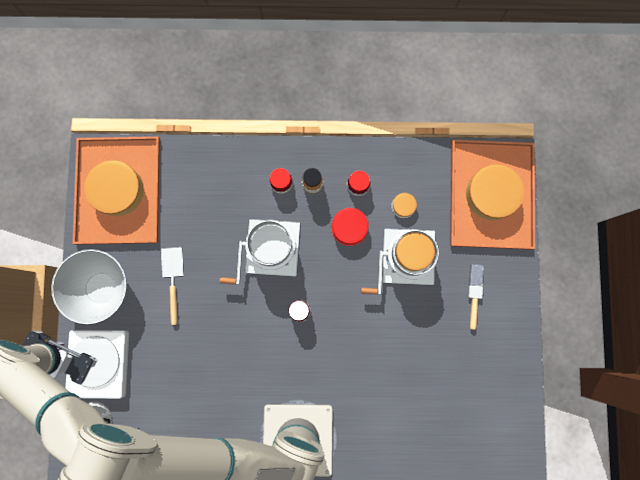

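View pics/side1.png

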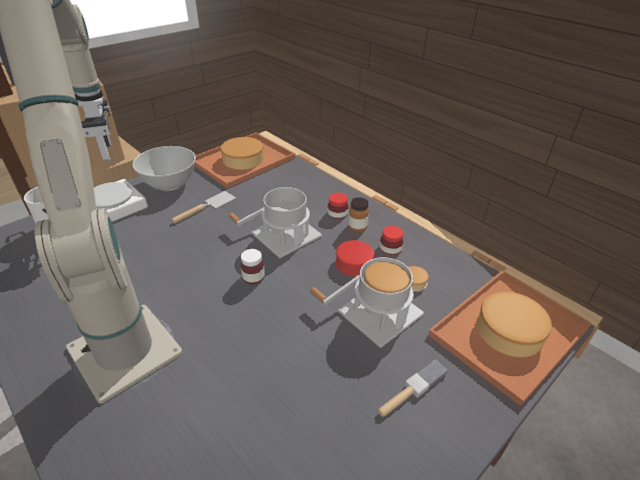

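The top view shows the golden cake in the right tin at px (415,252), with the left tin (270,245) empty. The right lever's handle is at (370,291). Next I'll measure the right handle and the yaw from depth.

```bash
cat > h.py <<'E'
import numpy as np,cv2
def cloud(p):
    K=p['camera_matrix'];T=np.linalg.inv(p['camera_from_world']);d=p['depth']
    v,u=np.mgrid[:480,:640];c=np.stack([(u-K[0,2])/K[0,0]*d,(v-K[1,2])/K[1,1]*d,d],-1)
    return c@T[:3,:3].T+T[:3,3]
E
python3 - <<'E'
from plant import arm
from h import *
for n in('top','side'):
    p=arm.get_image(n);w=cloud(p);hsv=cv2.cvtColor(p['img'],cv2.COLOR_RGB2HSV)
    near=(np.hypot(w[...,0]-446,w[...,1]+212)<60)&(p['depth']>0)&(w[...,2]>20)
    m=near&(hsv[...,1]>110)&(w[...,2]<90)
    q=w[m];print(n,'handle',m.sum(),q.mean(0).round(1),q.min(0).round(),q.max(0).round())
    (cx,cy),sz,a=cv2.minAreaRect(q[:,:2].astype(np.float32));print((cx,cy),sz,a)
    ev=np.linalg.eigh(np.cov(q[:,:2].T))[1][:,1];print('axis',ev, 'yaw',np.arctan(-ev[0]/ev[1]))
    # base plate top
    m=(np.hypot(w[...,0]-560,w[...,1]+340)<130)&(w[...,2]>7)&(w[...,2]<18)
    q=w[m];print('plate',m.sum(),cv2.minAreaRect(q[:,:2].astype(np.float32)))
    m=(np.hypot(w[...,0]-560,w[...,1]+340)<80)&(w[...,2]>125)&(w[...,2]<150)
    q=w[m];print('tin',m.sum(),cv2.minEnclosingCircle(q[:,:2].astype(np.float32)),q[:,2].max())
    # lever steel
    m=(w[...,0]>430)&(w[...,0]<560)&(w[...,1]>-265)&(w[...,1]<-225)&(w[...,2]>35)&(w[...,2]<90)
    q=w[m];print('lever',m.sum(),q.mean(0).round(), np.polyfit(q[:,0],q[:,1],1))
E
```

```text
top handle 83 [ 448.3 -211.7   54.8] [ 441. -236.   44.] [ 456. -187.   66.]
(448.3831481933594, -211.8886260986328) (15.699609756469727, 49.187278747558594) 0.6158490180969238
axis [0.07036919 0.99752102] yaw -0.07042740073081957
plate 746 ((559.6466064453125, -341.8496398925781), (249.29331970214844, 242.3032684326172), 38.70195388793945)
tin 1398 ((557.5984497070312, -339.8905944824219), 66.2024917602539) 149.88153377282856
lever 152 [ 495. -244.   60.] [-1.17888923e-01 -1.85328851e+02]
side handle 79 [ 443.9 -214.2   55.7] [ 437. -235.   48.] [ 451. -189.   60.]
(444.9808349609375, -212.3060760498047) (45.82006072998047, 13.855565071105957) 86.68235778808594
axis [0.03034292 0.99953955] yaw -0.030347581062107266
plate 1504 ((550.9526977539062, -361.5713195800781), (167.89854431152344, 229.2806396484375), 63.15381622314453)
tin 1723 ((557.4833374023438, -337.522705078125), 67.61335754394531) 147.12765718350965
lever 246 [ 490. -243.   57.] [-7.88316617e-02 -2.04175484e+02]
```

>>> {"api": "drive_tool", "payload": {
  "steps": [
    [[0,0,-1,0],[0,-0.5,-0.8,1],[-0.6,-0.8,0,1],[-0.6,-0.8,0,1],[-0.6,-0.8,0,1]]
  ],
  "fingers": 100
}}

```text
time_s: 1.52
tool_pos: [260.5, 490.8, 267.6]
tcp_rot: [0.374, 0.928, 0.0, 0.0]
force: [-1.0, -0.5, 0.1]
grip_width: 94.0
```

```bash
cat > plan.py <<'E'
import numpy as np
def plan(pos,yang,wps,endang,step=30,turn=5):
    """yang: world angle of tool y (deg), tool down. x_tool = yang+90 dir. prints rows (turn applied after shift within the row, small error)"""
    p=np.array(pos,float);a=yang;rows=[]
    for w in wps:
        w=np.array(w,float)
        while np.linalg.norm(w-p)>1.0:
            d=w-p;n=np.linalg.norm(d);d=d*min(1,step/n)
            t=np.clip(a-endang,-turn,turn)
            y=np.radians(a);yt=np.array([np.cos(y),np.sin(y),0]);xt=np.array([-np.sin(y),np.cos(y),0]);zt=np.array([0,0,-1])
            r=np.round([d@xt/30,d@yt/30,d@zt/30,t/5],2)
            p=p+30*(r[0]*xt+r[1]*yt+r[2]*zt);a-=5*r[3];rows.append(r.tolist())
    for i in range(0,len(rows),5):print(rows[i:i+5])
    print(p,a)
E
python3 - <<'E'
from plan import *
plan([260.5,490.8,268],46.1,[[400,170,262],[447,-150,200],[447,-212,150]],-2.5)
E
```

```text
[[-0.92, -0.38, 0.02, 1.0], [-0.95, -0.3, 0.02, 1.0], [-0.98, -0.22, 0.02, 1.0], [-0.99, -0.13, 0.02, 1.0], [-1.0, -0.05, 0.02, 1.0]]
[[-1.0, 0.04, 0.02, 1.0], [-0.99, 0.13, 0.01, 1.0], [-0.98, 0.21, 0.02, 1.0], [-0.95, 0.3, 0.01, 1.0], [-0.92, 0.38, 0.01, 0.72]]
[[-0.9, 0.44, 0.02, 0.0], [-0.6, 0.3, 0.01, 0.0], [-0.96, 0.18, 0.19, 0.0], [-0.96, 0.18, 0.19, 0.0], [-0.96, 0.19, 0.19, 0.0]]
[[-0.96, 0.18, 0.19, 0.0], [-0.96, 0.19, 0.19, 0.0], [-0.97, 0.18, 0.19, 0.0], [-0.96, 0.19, 0.19, 0.0], [-0.97, 0.18, 0.18, 0.0]]
[[-0.96, 0.19, 0.19, 0.0], [-0.97, 0.18, 0.18, 0.0], [-0.96, 0.19, 0.19, 0.0], [-0.78, 0.03, 0.63, 0.0], [-0.78, 0.03, 0.63, 0.0]]
[[-0.5, 0.03, 0.4, 0.0]]
[ 447.13017098 -211.87922461  150.1       ] -2.4999999999999982
```

>>> {"api": "drive_tool", "payload": {
  "steps": [
    [[-0.92,-0.38,0,1],[-0.95,-0.3,0,1],[-0.98,-0.22,0,1],[-1,-0.13,0,1],[-1,-0.05,0,1]]
  ]
}}

```text
time_s: 2.15
tool_pos: [321.3, 352.9, 267.6]
tcp_rot: [0.566, 0.824, 0.0, 0.0]
force: [1.6, -0.6, 0.1]
grip_width: 94.0
```

>>> {"api": "drive_tool", "payload": {
  "steps": [
    [[-1,0.04,0,1],[-1,0.13,0,1],[-0.98,0.21,0,1],[-0.95,0.3,0,1],[-0.92,0.38,0,0.7]]
  ]
}}

```text
time_s: 2.78
tool_pos: [381.5, 215.0, 267.5]
tcp_rot: [0.722, 0.691, 0.0, 0.0]
force: [-0.5, 0.8, 0.6]
grip_width: 93.8
```

>>> {"api": "drive_tool", "payload": {
  "steps": [
    [[-0.9,0.44,0,0],[-0.6,0.3,0,0],[-0.96,0.18,0.2,0],[-0.96,0.18,0.2,0],[-0.96,0.18,0.2,0]]
  ]
}}

```text
time_s: 3.4
tool_pos: [414.3, 82.1, 249.3]
tcp_rot: [0.722, 0.692, 0.0, 0.0]
force: [-0.0, -0.6, 0.7]
grip_width: 94.1
```

>>> {"api": "drive_tool", "payload": {
  "steps": [
    [[-0.96,0.18,0.2,0],[-0.96,0.18,0.2,0],[-0.96,0.18,0.2,0],[-0.96,0.18,0.2,0],[-0.96,0.18,0.2,0]]
  ]
}}

```text
time_s: 4.03
tool_pos: [435.4, -62.8, 219.3]
tcp_rot: [0.722, 0.692, 0.0, 0.0]
force: [0.3, 0.1, 0.4]
grip_width: 93.5
```

>>> {"api": "drive_tool", "payload": {
  "steps": [
    [[-0.98,0.06,0.4,0],[-0.98,0.06,0.4,0],[-0.98,0.06,0.4,0],[-0.98,0.06,0.4,0],[-0.98,0.06,0.4,0]]
  ]
}}

```text
time_s: 4.65
tool_pos: [438.4, -210.1, 159.0]
tcp_rot: [0.722, 0.692, -0.0, 0.0]
force: [0.0, 0.0, 0.1]
grip_width: 93.9
```

Run:
```python
from plant import arm
from h import *
s=arm.sense();print(s['tool_pos'],s['tcp_rot'],s['force'])
for n in('wrist','side'):
    p=arm.get_image(n);cv2.imwrite(f'pics/{n}2.png',p['img'][:,:,::-1])
    w=cloud(p);hsv=cv2.cvtColor(p['img'],cv2.COLOR_RGB2HSV)
    m=(np.hypot(w[...,0]-446,w[...,1]+212)<45)&(w[...,2]>35)&(w[...,2]<66)&(hsv[...,1]>110)
    q=w[m]
    if len(q):
        print(n,len(q),q.mean(0),q.min(0),q.max(0))
        ev=np.linalg.eigh(np.cov(q[:,:2].T))[1][:,1];print('yaw',np.arctan(-ev[0]/ev[1]))
        print(cv2.minAreaRect(q[:,:2].astype(np.float32)))
    print([(d['location'].round() if hasattr(d['location'],'round') else d['location'],d['confidence']) for d in arm.pinpoint(p,'grip_right')])
```

```text
[ 438.36061075 -210.10116492  159.04884194] [ 7.21598303e-01  6.92311974e-01 -9.38509651e-05  1.04754395e-04] [0.04155134 0.03304306 0.08327924]
wrist 1687 [ 446.77854882 -211.14494326   56.16719086] [ 437.48123245 -236.5770665    47.1968698 ] [ 455.77042391 -187.31242298   59.78824263]
yaw -0.03474557612158781
((446.9143371582031, -211.9940948486328), (49.2071418762207, 17.227380752563477), 87.69406127929688)
[([448.7, -211.6, 48.2], 0.58)]
side 84 [ 443.66258516 -214.0441479    55.69478228] [ 436.47797054 -235.4504483    45.89941428] [ 451.43540848 -189.59771502   60.60388429]
yaw -0.024916786782082447
((444.0289001464844, -212.65899658203125), (45.91570281982422, 13.757655143737793), 87.87014770507812)
[([451.9, -210.8, 50.8], 0.46), ([432.7, -544.9, 0.4], 0.27)]
```

View pics/wrist2.png

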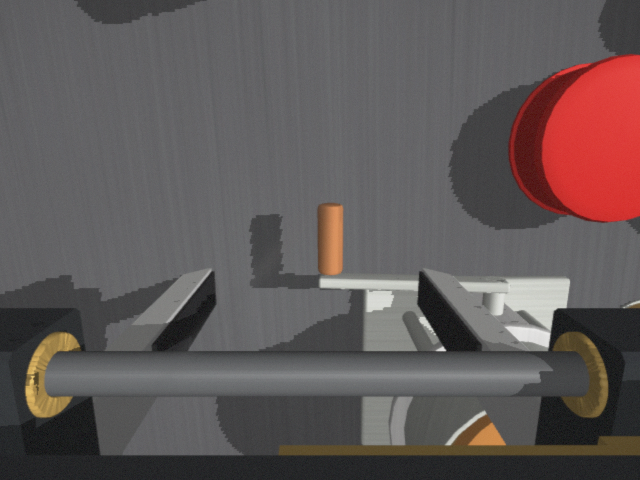

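>>> {"api": "drive_tool", "payload": {
  "steps": [
    [[-0.05,0.29,0.8,0],[0,0,0.8,0],[0,0,0.8,0],[0,0,0.8,0],[0,0,0.78,0]]
  ]
}}

```text
time_s: 5.48
tool_pos: [448.1, -208.6, 39.9]
tcp_rot: [0.72, 0.694, 0.0, 0.0]
force: [0.7, 0.5, 0.4]
grip_width: 94.2
```

The wrist view shows the wooden handle at px (330,240), between the jaws in x and with nothing under the descent path. The tool is now down around it, so I'll close the fingers.

>>> {"api": "drive_tool", "payload": {
  "steps": [
    [[0,0,0,0],[0,0,0,0],[0,0,0,0],[0,0,0,0],[0,0,0,0]]
  ],
  "fingers": 0
}}

```text
time_s: 6.1
tool_pos: [447.8, -210.0, 40.4]
tcp_rot: [0.721, 0.693, 0.0, 0.0]
force: [0.4, -1.0, 0.1]
grip_width: 47.3
```

>>> {"api": "drive_tool", "payload": {
  "steps": [
    [[0,0,0,0],[0,0,0,0]]
  ]
}}

```text
time_s: 6.35
tool_pos: [447.5, -210.0, 40.1]
tcp_rot: [0.721, 0.693, -0.0, -0.0]
force: [-0.5, 0.2, -0.7]
grip_width: 27.5
```

Run:
```python
from plant import arm
from h import *
s=arm.sense();print(s['tool_pos'],s['tcp_rot'],s['force'],s['grip_width'])
p=arm.get_image('side');cv2.imwrite('pics/side3.png',cv2.resize(p['img'][200:400,220:480,::-1],None,fx=3,fy=3))
# arc rows
th=-0.035;c,sn=np.cos(th),np.sin(th)
y=np.radians(-2.2);yt=np.array([np.cos(y),np.sin(y),0]);xt=np.array([-np.sin(y),np.cos(y),0])
vs=np.linspace(0,1.67,16)
h=np.array([[-115*np.cos(v-.1),124,60+115*np.sin(v-.1)] for v in vs]);R=np.array([[c,-sn,0],[sn,c,0],[0,0,1]]);h=h@R.T
for d in np.diff(h,axis=0):print((np.array([d@xt,d@yt,-d[2]])/30).round(3))
print(h[-1]-h[0])
```

```text
[ 447.48675212 -210.03362593   40.05326209] [ 7.20651766e-01  6.93297217e-01 -1.41569908e-05 -2.96091552e-05] [-0.48923011  0.24787691 -0.71160554] 27.45316795319764
[-0.    -0.019 -0.426]
[ 0.     0.029 -0.426]
[ 0.     0.076 -0.42 ]
[ 0.     0.122 -0.409]
[ 0.001  0.167 -0.393]
[ 0.001  0.209 -0.372]
[ 0.001  0.249 -0.346]
[ 0.001  0.286 -0.316]
[ 0.001  0.319 -0.283]
[ 0.001  0.349 -0.245]
[ 0.001  0.374 -0.205]
[ 0.001  0.394 -0.162]
[ 0.001  0.41  -0.118]
[ 0.001  0.421 -0.071]
[ 0.001  0.426 -0.024]
[114.26387907  -4.00086959 126.48080645]
```

Still closing.

>>> {"api": "drive_tool", "payload": {
  "steps": [
    [[0,0,0,0],[0,0,0,0],[0,0,0,0]]
  ]
}}

```text
time_s: 6.78
tool_pos: [448.0, -210.0, 40.1]
tcp_rot: [0.721, 0.693, 0.0, 0.0]
force: [1.8, -0.5, -1.9]
grip_width: 17.2
```

>>> {"api": "drive_tool", "payload": {
  "steps": [
    [[0,-0.02,-0.43,0],[0,0.03,-0.43,0],[0,0.08,-0.42,0]]
  ]
}}

```text
time_s: 7.15
tool_pos: [450.7, -210.1, 79.5]
tcp_rot: [0.721, 0.693, 0.0, 0.0]
force: [5.3, 0.0, -9.0]
grip_width: 17.3
```

>>> {"api": "drive_tool", "payload": {
  "steps": [
    [[0,0.12,-0.41,0],[0,0.17,-0.39,0],[0,0.21,-0.37,0],[0,0.25,-0.35,0]]
  ]
}}

```text
time_s: 7.65
tool_pos: [473.2, -210.9, 124.5]
tcp_rot: [0.721, 0.693, -0.0, 0.0]
force: [6.5, -2.1, -13.7]
grip_width: 17.0
```

Run:
```python
from plant import arm
from h import *
s=arm.sense();print(s['tool_pos'],s['force'],s['grip_width'])
p=arm.get_image('side');cv2.imwrite('pics/side4.png',cv2.resize(p['img'][200:400,220:480,::-1],None,fx=3,fy=3))
```

```text
[ 473.17120327 -210.86766573  124.46099262] [  6.5152557   -2.07649837 -13.67581491] 16.96952848638422
```

View pics/side4.png

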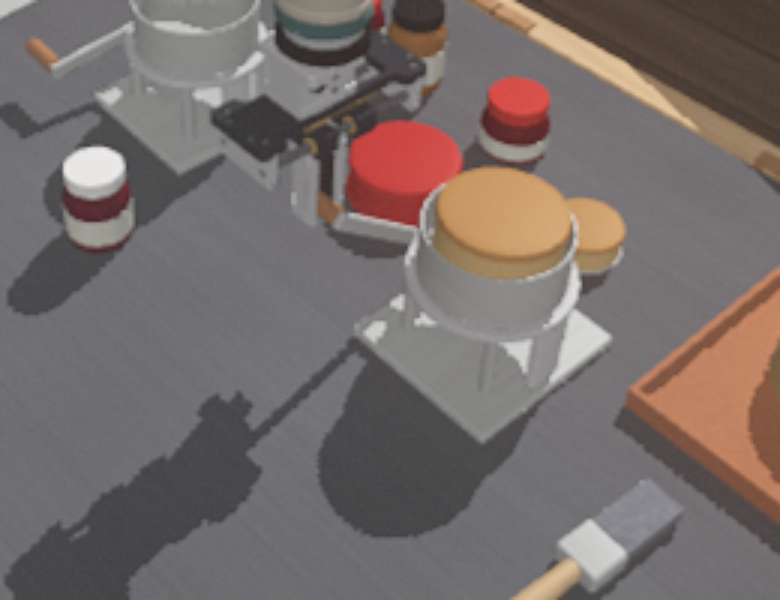

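The side view shows the handle held at px (325,205) and the cake rising level out of the tin. Continuing the arc.

>>> {"api": "drive_tool", "payload": {
  "steps": [
    [[0,0.29,-0.32,0],[0,0.32,-0.28,0],[0,0.35,-0.25,0],[0,0.37,-0.2,0]]
  ]
}}

```text
time_s: 8.2
tool_pos: [511.1, -212.1, 154.9]
tcp_rot: [0.721, 0.693, -0.001, -0.002]
force: [2.7, -1.8, -18.1]
grip_width: 17.6
```

>>> {"api": "drive_tool", "payload": {
  "steps": [
    [[0,0.39,-0.16,0],[0,0.41,-0.12,0],[0,0.42,-0.07,0],[0,0.43,-0.02,0],[0,0,0,0]]
  ]
}}

```text
time_s: 8.82
tool_pos: [562.6, -213.9, 166.7]
tcp_rot: [0.72, 0.694, 0.0, -0.0]
force: [-3.8, 1.3, -8.2]
grip_width: 17.0
```

Run:
```python
from plant import arm
from h import *
s=arm.sense();print(s['tool_pos'],s['force'],s['grip_width'])
p=arm.get_image('side');cv2.imwrite('pics/side5.png',cv2.resize(p['img'][200:400,220:480,::-1],None,fx=3,fy=3))
w=cloud(p);m=(np.hypot(w[...,0]-558,w[...,1]+339)<45)&(w[...,2]>120);q=w[m];print('cake top side',np.percentile(q[:,2],[5,50,95]),[ (d['location'],d['confidence']) for d in arm.pinpoint(p,'cake')])
hsv=cv2.cvtColor(p['img'],cv2.COLOR_RGB2HSV)
m=(np.hypot(w[...,0]-562,w[...,1]+215)<50)&(w[...,2]>140)&(w[...,2]<200)&(hsv[...,1]>110);q=w[m]
if len(q):print('handle',len(q),q.mean(0),q.min(0),q.max(0))
p=arm.get_image('top');cv2.imwrite('pics/top5.png',p['img'][:,:,::-1])
w=cloud(p);m=(np.hypot(w[...,0]-558,w[...,1]+339)<45)&(w[...,2]>120);q=w[m];print('cake top',np.percentile(q[:,2],[5,50,95]),[ (d['location'],d['confidence']) for d in arm.pinpoint(p,'cake')])
```

```text
[ 562.62121654 -213.87639071  166.73226675] [-3.78456427  1.28987235 -8.23891515] 17.00961591749163
cake top side [167.96684672 170.2049236  172.37445296] [([649.3, -152.9, 4.5], 0.76), ([559.0, -340.6, 124.0], 0.69), ([720.7, -322.1, 2.9], 0.69)]
handle 46 [ 556.76254338 -230.44242228  178.62456828] [ 541.52495863 -243.45875143  142.44721903] [ 568.31740492 -202.3658131   185.84520897]
cake top [162.63088652 169.06162061 175.41178589] [([722.1, -323.6, 3.5], 0.91), ([557.5, -342.4, 118.2], 0.79), ([649.8, -151.0, 4.3], 0.74)]
```

View pics/side5.png

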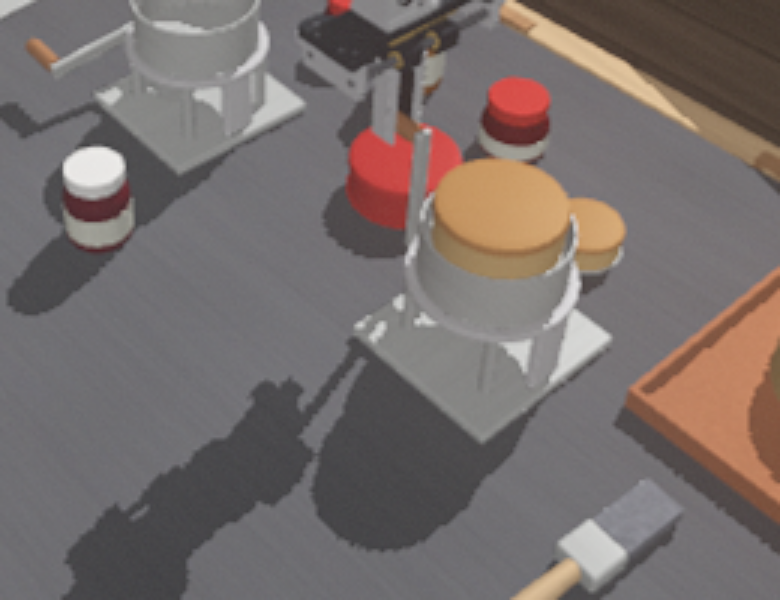

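The side view shows the lever upright at px (420,190), the handle still between the fingers at (405,125), and the cake standing level above the rim. I'll let it settle and check again.

>>> {"api": "drive_tool", "payload": {
  "steps": [
    [[0,0,0,0],[0,0,0,0],[0,0,0,0],[0,0,0,0]]
  ]
}}

```text
time_s: 9.52
tool_pos: [562.1, -213.9, 166.7]
tcp_rot: [0.721, 0.693, 0.0, -0.0]
force: [-4.5, 2.7, -7.1]
grip_width: 17.2
```

Run:
```python
from plant import arm
from h import *
p=arm.get_image('side');w=cloud(p)
# steel lever: fit line x vs z at y plane near -245
yl=-339+93
m=(abs(w[...,1]-yl)<8)&(w[...,0]>535)&(w[...,0]<590)&(w[...,2]>85)&(w[...,2]<165);q=w[m]
print(len(q),q.mean(0).round(1)); k=np.polyfit(q[:,2],q[:,0],1);print('tilt rad',np.arctan(k[0]),'v~',1.67+np.arctan(k[0]))
m=(np.hypot(w[...,0]-558,w[...,1]+339)<45)&(w[...,2]>150);q=w[m];A=np.c_[q[:,:2],np.ones(len(q))];print('cake plane',np.linalg.lstsq(A,q[:,2],rcond=None)[0][:2],np.median(q[:,2]))
for t in('jar_a','grip_left','spatula','brush'):print(t,[(d['location'],d['confidence']) for d in arm.pinpoint(p,t)])
s=arm.sense();print(s['tool_pos'],s['force'],s['grip_width'],s['time_s'])
```

```text
125 [ 556.9 -246.9  125.4]
tilt rad 0.011619224640912307 v~ 1.6816192246409123
cake plane [0.0029341  0.00230137] 170.296513273063
jar_a [([389.5, -4.3, -1.0], 0.91), ([789.2, -179.7, 1.7], 0.9), ([788.7, -30.0, 0.7], 0.63), ([791.5, 59.3, -0.9], 0.5)]
grip_left [([472.1, 222.5, 50.2], 0.64)]
spatula [([457.9, 396.1, 1.0], 0.64)]
brush [([432.6, -545.6, -0.5], 0.74), ([585.6, 90.3, 95.6], 0.63)]
[ 562.08813213 -213.90467413  166.73951398] [-4.54385627  4.10760771 -6.4149254 ] 17.162790952190008 9.775
```

Everything agrees: the lever is at about 1.68 rad, the cake top is at 170 mm and level, and the grip is held. Handing in.

```bash
python3 -c "
from plant import arm
print(arm.job_done())"
```

```text
the job is handed in; nothing more can be done
None
```

The cake is raised to its highest point and I handed the job in with the gripper still holding the handle, about 10 s into the 38 s allowed. The cake was in the right-hand tin, so I gripped the right lever's handle from above and swung the lever up until it stood upright.

What my last checks showed:
- **Lever:** its tilt in the side camera put it at about 1.68 rad (target 1.67, allowed 1.52 to 1.82). The tool's travel and the position of the stand agreed.
- **Cake:** its top was about 170 mm up and level, which puts the base at about 123 mm. The detection network put the base at 124 mm from the side and 118 mm from the top. I trusted the depth reading, because the network is only good to about 4 mm.
- **Grip:** the fingers were stopped on the handle at 17 mm. The wrist read about 9 N, which suggests the handle is held firmly. The finger contact force itself was not measured.
- **Force:** the wrist force peaked at about 18 N during the swing, more than the 3 to 7 N spring pull in the brief but far below the 120 N limit.
- **Other things:** the left lever's handle was found where it started, and so were the white-lidded jar and the jars beyond the stands. I saw no shift in the spatula or brush, but I did not measure their start positions.

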